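# Reset a ratchet-propped finds board to its lowest notch

## Task

The tilting finds board is propped too steep. Take its side grip, raise the board through its notches until you feel the sprung top stop, so that the ratchet lets go, but do not force it against the stop; then guide the board by hand all the way down flat, and raise it again just into its lowest notch and leave it propped there. Never let the board drop, and leave the eraser, the card box and the tape roll where they are.

Things in the scene. Friction and masses are not known exactly. Their poses are not given: they have to be found in the camera images.
- easel: Fixed low wooden frame of the tilting board, 250 mm deep (x), 330 wide (y), anywhere on the bench and turned. Origin on the bench under the middle of the hinge line; x points level from the hinge to the board's free edge (away from the robot), y along the hinge, z up. On its +y side stands a closed clear-sided ratchet housing, 170 x 46 x 134 mm; its inside cannot be reached.
- hinge_mid (a point): Middle of the board's hinge line (along the easel's y), 46 mm above the bench. The board above it is wooden with a paper sheet, 245 x 334 mm, about 0.55 kg, its underside on the hinge line; it turns lightly (about 3 N to carry at the grip).
- board (a joint): Tilt of the board, rad: 0 is flat on the frame; grows as the far edge is raised, up and towards the robot. The ratchet holds it at four notches, 0.19, 0.38, 0.58 and 0.77; raising clicks freely through them. Past the top notch, just before the top stop, the ratchet trips and no longer holds, so the board must be guided down; it arms again only with the board fully flat (under 0.02).
- grip (a point): Middle of the side grip: a black round bar, 16 mm thick, sticking out 65 mm level from the board's right (-y) edge near its free end, 43 mm from that edge. Flat, it is at easel x 0.225, y -0.210, z 0.055; it moves on a 225 mm circle about the hinge line, in the easel's x-z plane, to 0.26 m above the bench. The bar may turn between the fingers. Free space all round it.
- top_stop: Sprung pin inside the ratchet housing, the board's top stop. The board meets it at a tilt between 0.97 and 1.26, set differently each time; the ratchet trips less than 0.05 rad before. Past the first touch it gives way by only 1 mm at the grip for every 4 N; it bears at most 60 N, that is 16 N of push at the grip.
- eraser: White eraser in a sleeve, 23 x 58 x 13 mm, loose on the bench; origin under its middle.
- card_box_1: Small white card specimen box, 60 x 85 x 35 mm, loose; origin under its middle.
- tape_roll: Roll of tape lying flat, 72 mm across, 19 mm high, loose; origin under its middle.

How it is judged:
On the way, in this order (a step that is already met when the one before it is completed fails the run):
1. the board has been raised above its top notch (tilt over 0.85 rad) (value of joint board above 0.85 rad), for 0.05 s.
2. the board lies fully flat (tilt under 0.02 rad) (value of joint board below 0.02 rad), for 0.1 s.
At the end, for the whole second after the job is handed in: The board is at rest, propped in its lowest notch: tilt between 0.14 and 0.25 rad, turning slower than 0.05 rad/s (value of joint board between 0.14 and 0.25 rad and velocity of joint board between -0.05 and 0.05 rad/s); the robot touches nothing.
It fails at once if the top stop is forced: loaded by more than 60 N (about 16 N at the grip) (contact force between top_stop and anything else above 60 N).
It fails at once if the board drops: falls faster than 2.5 rad/s (0.56 m/s at the grip) (velocity of joint board below -2.5 rad/s).
It fails at once if the eraser is moved by more than 25 mm (distance of eraser from where it was at the start of the episode above 0.025 m).
It fails at once if the card box is moved by more than 25 mm (distance of card_box_1 from where it was at the start of the episode above 0.025 m).
It fails at once if the tape roll is moved by more than 25 mm (distance of tape_roll from where it was at the start of the episode above 0.025 m).
It also fails if it takes over 70 s, if anything falls off the work surface, if the arm or the gripper's body presses on something with over 40 N, if the wrist force passes 120 N, or if a joint passes its speed limit or range.

## Robot

A 6-joint arm with a two-finger parallel gripper is mounted at the origin on a cart in front of the work surface, level with it; the furniture and walls round the work are solid. World frame = base frame: x ahead of the robot, y to its left, z up, the work surface at z = 0. Lengths are in m, angles in rad, forces in N, time in s.
With the tool pointing down it reaches from about 0.35 to 0.925 m from the base axis. Payload 6.4 kg.
Tool frame: the origin (TCP) lies at the very end of the fingers, on their centre line; the grasp point (between the pads) lies 19 mm behind it; z points along the fingers, y is the line along which they close (so a half turn about z gives the same grasp; the last joint's range is limited). The gripper opens to 85 mm and grips with 20 to 120 N. Pads are 22 mm wide; open, the fingers measure 114 mm over their backs; the gripper's body (76 mm by 85 mm) begins 54 mm behind the grasp point. The pads swing forward as they close: fully open they stand 13 mm farther back than shut.
Start: joints at [1.059, 0.245, 1.558, -0, 1.339, -0.174], TCP at [0.215, 0.613, 0.231] pointing down, gripper open.
Joint ranges: [-3.13, 3.13], [-1.02, 2.26], [0.13, 2.54], [-0.95, 4.09], [0.21, 2.88], [-2.74, 2.74]. Speed limits (rad/s): [2.57, 2.57, 3.14, 3.14, 3.14, 3.14].

## Interface

Orientations are given as a unit quaternion [x, y, z, w].
In Python, from station import * gives the robot as it stands. The module is installed in compiled form; this text tells all that it offers.
- The arm moves only by the shell command python3 -m pendant 'ROWS' [FORCE]. ROWS is JSON, a list that holds one entry, the list of rows, each a list of 7 numbers: the gripper command: -1 is fully open, 1 is shut, values between are in proportion, then the shift along the tool's x, y, z in m, then the turn, a rotation vector about the tool's x, y, z in degrees. A call has 1 to 8 rows; each row is the pose to reach, as a shift and turn from the pose commanded when the call began, along the tool's axes at that moment; what a row does not reach only later rows make up. A row lasts 1/8 s, in which the tool goes at most 62.5 mm and 10.7 degrees, less where a joint would pass 70% of its speed; a pose out of reach is approached as far as the arm can. A call with a gripper value outside its range is refused whole. The fingers move at their own pace and stop on an object; FORCE is the grip in N (left out, the last holds). Time passes only in rows, so rows that repeat a pose let the fingers close. It gives the time, the measured TCP pose, the force, the opening and the grip force at its end, in the units of the state.
- get_state(): the state, without advancing time (a new reading comes with each control period).
- read_camera(name): name is "side" or "top" or "wrist"; returns a dict with "color" (384x512x3 uint8, red, green, blue), "K" (3x3 intrinsics, pixels), "D" ([k1, k2, p1, p2, k3] as OpenCV has them; the pictures are not rectified), "R" (3x3) and "t" (3): a world point X has camera coordinates R X + t; the wrist camera has in their place "tool_from_camera" (4x4, takes a point from camera to tool coordinates, whose origin is the TCP and whose axes are the flange's). Camera axes: x right, y down, z forward; pixel columns grow to the right and rows downward; lengths in m; the calibration is good to about 2 mm. A picture is of the moment at which its call begins: read the wrist's pose just before it. There is no depth.
- hand_in(): hands the job in; it is judged then, once.
The state is a dict: "clock": time; "qpos": joint angles; "joint_vel": joint speeds; "joint_torque": joint torques, N m; "tcp_pos": TCP position; "tcp_rot": TCP orientation; "wrist_force": force on the tool from outside, world axes, zero at the start; "ft_torque": the same for the moment, N m; "grip_width": finger opening in m; "finger_force": force on a finger pad.
Only numpy, scipy, OpenCV 4.12 (cv2) and the standard library are available. Lean on these libraries where they do the work, as an engineer would, in place of code of your own. Each camera call takes 0.05 s, during which the arm holds its last target. There are 200 camera calls.

## Working session

There is one attempt and no reset: what is moved stays moved. The work goes in short steps, Python scripts to look and compute and a shell command to move; the robot and the scene stay as the last step left them, time stands still between calls to the robot, and variables do not carry over. Pictures are saved under pics/ and viewed, at most 10 in all, crops included, and the job is handed in when it is done.

```bash
mkdir -p pics; python3 - <<'E'
from station import *
import cv2,pickle,numpy as np
s=get_state();print({k:np.round(v,3).tolist() for k,v in s.items()})
d={}
for n in("side","top"):
    c=read_camera(n);d[n]=c
    cv2.imwrite(f"pics/{n}0.png",c["color"][:,:,::-1]); print(n,np.round(-c["R"].T@c["t"],3),np.round(c["R"],2).tolist())
pickle.dump(d,open("c0.pkl","wb"))
a=np.hstack([d["side"]["color"],d["top"]["color"]])
E
```

```text
{'clock': 0.0, 'qpos': [1.059, 0.246, 1.559, 0.0, 1.339, -0.174], 'joint_vel': [0.001, -0.0, -0.0, -0.002, -0.0, -0.0], 'joint_torque': [0.0, -42.95, -32.613, -0.0, 0.005, -0.0], 'tcp_pos': [0.215, 0.613, 0.23], 'tcp_rot': [0.168, 0.986, -0.001, -0.0], 'wrist_force': [-0.206, 0.472, -0.785], 'ft_torque': [0.092, -0.023, 0.006], 'finger_force': 0.0, 'grip_width': 0.086}
side [ 0.386 -0.886  0.775] [[0.98, -0.18, 0.01], [-0.1, -0.59, -0.8], [0.15, 0.79, -0.6]]
top [0.308 0.055 1.174] [[0.04, -1.0, 0.0], [-0.98, -0.04, -0.21], [0.21, 0.01, -0.98]]
```

View pics/side0.png

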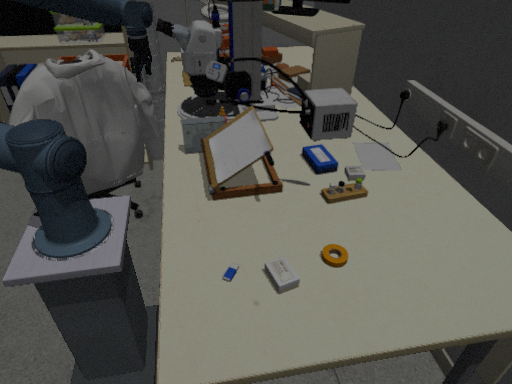

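View pics/top0.png

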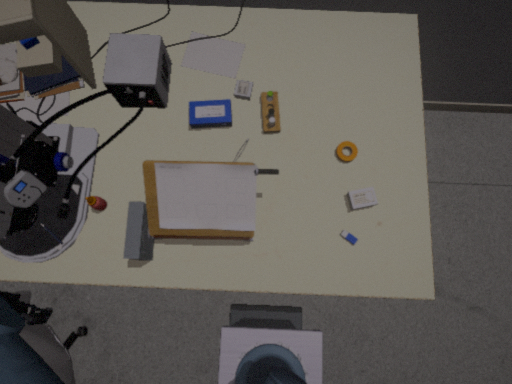

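The side view shows the easel at about (240,160) with the board propped and the black grip near (268,157). In the top view the frame spans (144..255, 160..238) and the grip runs (257..278,172). The eraser, box and tape lie well to the right. I'll zoom in on the easel for exact pixels.

```bash
python3 - <<'E'
import cv2,pickle,numpy as np
d=pickle.load(open("c0.pkl","rb"))
a=cv2.resize(d["side"]["color"][100:205,190:290],None,fx=4,fy=4,interpolation=cv2.INTER_CUBIC)
b=cv2.resize(d["top"]["color"][135:240+5,190:290],None,fx=4,fy=4,interpolation=cv2.INTER_CUBIC)
a=a[:420];b=b[:420]
cv2.imwrite("pics/z.png",np.hstack([a,b])[:,:,::-1])
E
```

```text
(no output)
```

View pics/z.png

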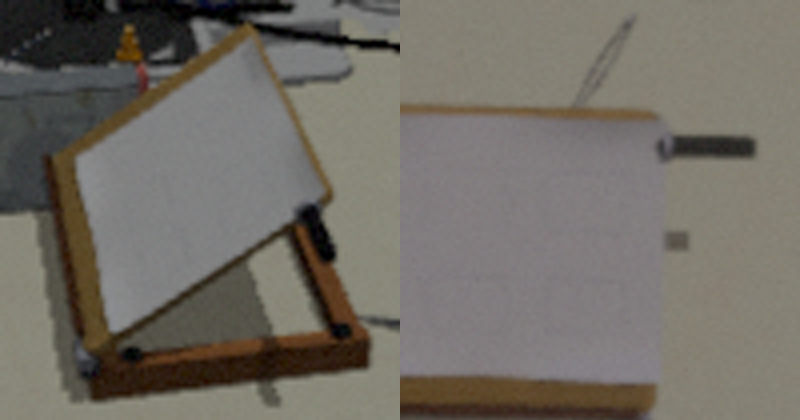

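The crop shows the grip bar. In the side view its inner end is about (267,153) and its outer end (272.3,164.6). In the top view they are (257,171.8) and (278.5,172). The frame's lower corners are at side (213.8,199.5) and (282,190.5).

```bash
cat > h.py <<'E'
import cv2,numpy as np
def ray(c,uv,T=None):
    p=cv2.undistortPoints(np.array([[uv]],float),c["K"],c["D"])[0,0]
    R,t=c["R"],c["t"]
    v=R.T@np.r_[p,1]; return -R.T@t, v/np.linalg.norm(v)
def tri(rs):
    A=sum(np.eye(3)-np.outer(v,v) for o,v in rs); b=sum((np.eye(3)-np.outer(v,v))@o for o,v in rs)
    X=np.linalg.solve(A,b); return X,[round(float(np.linalg.norm(np.cross(X-o,v))),4) for o,v in rs]
def onz(r,z): o,v=r; return o+v*(z-o[2])/v[2]
E
python3 - <<'E'
import pickle;from h import *
d=pickle.load(open("c0.pkl","rb"));S,T=d["side"],d["top"]
for n,a,b in(("in",(267,153),(257,171.8)),("out",(272.3,164.3),(278.3,172)),("mid",(269.8,158.8),(267.8,172))):print(n,tri([ray(S,a),ray(T,b)]))
for p in((213.8,199.5),(282,190.5)):print("side z0",onz(ray(S,p),0))
print("top near frame corner z~.04",onz(ray(T,(253,238.5)),.04))
print("hinge side",onz(ray(S,(212,190)),.046))
E
```

```text
in (array([0.60875059, 0.06510675, 0.17546379]), [0.0024, 0.0024])
out (array([0.6116109 , 0.00252433, 0.1730112 ]), [0.0025, 0.0025])
mid (array([0.610465  , 0.03336791, 0.17339179]), [0.0028, 0.0028])
side z0 [0.43420746 0.08006217 0.        ]
side z0 [0.67599036 0.08919681 0.        ]
top near frame corner z~.04 [0.42448645 0.07014219 0.04      ]
hinge side [0.43027106 0.07385429 0.046     ]
```

```bash
cat >> h.py <<'E'
from scipy.spatial.transform import Rotation as Ro
from station import *
YAW=0.042
def want(yaw=YAW):  # tool down, y along easel x
    y=np.array([np.cos(yaw),np.sin(yaw),0]);z=np.array([0,0,-1.]);return np.c_[np.cross(y,z),y,z]
def go(p,R=None):
    s=get_state();R0=Ro.from_quat(s["tcp_rot"]).as_matrix();R=want() if R is None else R
    print("shift mm",np.round(R0.T@(np.array(p)-s["tcp_pos"])*1000,1),"turn",np.round(Ro.from_matrix(R0.T@R).as_rotvec(degrees=True),2))
E
python3 - <<'E'
from h import *
print(want());go([.4,.35,.33]);go([.611,.029,.29])
E
```

```text
[[-0.04198765  0.99911813  0.        ]
 [ 0.99911813  0.04198765  0.        ]
 [ 0.          0.         -1.        ]]
shift mm [-261.5 -186.9  -99.4] turn [-1.000e-01  4.000e-02  6.824e+01]
shift mm [-566.9 -419.8  -59.1] turn [-1.000e-01  4.000e-02  6.824e+01]
```

```bash
python3 -m pendant '[[[-1,0,0,-0.06,0,0,0],[-1,-0.04,-0.03,-0.09,0,0,9],[-1,-0.09,-0.065,-0.095,0,0,18],[-1,-0.14,-0.1,-0.1,0,0,27],[-1,-0.19,-0.135,-0.1,0,0,36],[-1,-0.24,-0.17,-0.1,0,0,45],[-1,-0.29,-0.205,-0.1,0,0,54],[-1,-0.34,-0.24,-0.1,0,0,63]]]' && python3 -c "
from h import *
go([.611,.029,.29])"
```

```text
clock: 1.1
tcp_pos: [0.4573, 0.2724, 0.331]
tcp_rot: [0.66, 0.751, -0.0, -0.0]
wrist_force: [0.5, 0.3, 0.5]
grip_width: 0.0851
finger_force: 0.0
shift mm [-261.1  121.3   40.9] turn [-0.02 -0.    4.95]
```

```bash
python3 -m pendant '[[[-1,-0.05,0.024,0,0,0,3],[-1,-0.1,0.048,0.01,0,0,5],[-1,-0.15,0.072,0.02,0,0,5],[-1,-0.2,0.096,0.03,0,0,5],[-1,-0.245,0.115,0.041,0,0,5],[-1,-0.261,0.121,0.041,0,0,5],[-1,-0.261,0.121,0.041,0,0,5]]]' && python3 -c "
from h import *
import pickle
s=get_state();w=read_camera('wrist');S=read_camera('side');pickle.dump((s,w,S),open('c1.pkl','wb'))
print(w['tool_from_camera'].round(3).tolist())
a=np.hstack([cv2.resize(w['color'],None,fx=.78,fy=.78),S['color'][85:384,160:]])if 0 else w['color']
cv2.imwrite('pics/w1.png',a[:,:,::-1])"
```

```text
clock: 1.98
tcp_pos: [0.6113, 0.0312, 0.2901]
tcp_rot: [0.691, 0.723, -0.0, -0.0]
wrist_force: [-0.4, -0.1, 0.4]
grip_width: 0.0847
finger_force: 0.0
[[-0.001, -0.965, -0.262, 0.064], [1.0, -0.001, -0.0, 0.0], [-0.0, -0.262, 0.965, -0.143], [0.0, 0.0, 0.0, 1.0]]
```

View pics/w1.png

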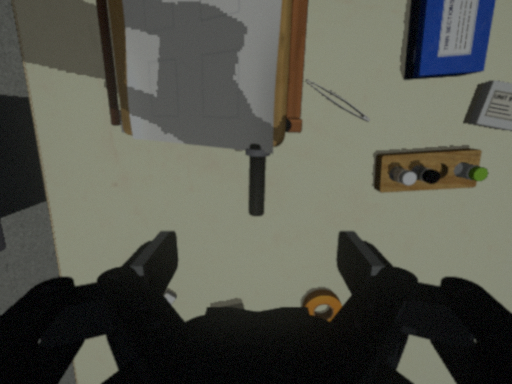

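The wrist view shows the bar running straight up and down, from (257,157) to (257,214), and centred between the fingers.

```bash
python3 - <<'E'
from h import *
import pickle
s,w,S=pickle.load(open('c1.pkl','rb'));d=pickle.load(open("c0.pkl","rb"))
M=w["tool_from_camera"];R0=Ro.from_quat(s["tcp_rot"]).as_matrix()
Rw=R0@M[:3,:3];tw=R0@M[:3,3]+s["tcp_pos"];w["R"]=Rw.T;w["t"]=-Rw.T@tw
for a,b,c in(((267,153),(257,171.8),(257,157)),((272.3,164.3),(278.3,172),(257.3,213))):
    r=[ray(d["side"],a),ray(d["top"],b),ray(w,c)]
    print(tri(r)[0].round(4),tri(r)[1],[tri([r[i],r[2]])[0].round(4) for i in(0,1)],onz(r[2],.175).round(4))
go([.611,.030,.155])
E
```

```text
[0.6089 0.0626 0.1772] [0.0016, 0.004, 0.0029] [array([0.6102, 0.0603, 0.1791]), array([0.6089, 0.0623, 0.1719])] [0.6104 0.0597 0.175 ]
[0.6121 0.0021 0.1733] [0.0019, 0.0031, 0.0013] [array([0.6135, 0.0017, 0.1742]), array([0.6119, 0.0011, 0.1683])] [0.6132 0.0021 0.175 ]
shift mm [ -2.7  -0.2 135.7] turn [ 0.02 -0.02  0.3 ]
```

```bash
python3 -m pendant '[[[-1,-0.005,0.001,0.04,0,0,0],[-1,-0.005,0.001,0.08,0,0,0],[-1,-0.005,0.001,0.115,0,0,0],[-1,-0.005,0.001,0.135,0,0,0],[-1,-0.005,0.001,0.135,0,0,0],[0.4,-0.005,0.001,0.135,0,0,0],[1,-0.005,0.001,0.135,0,0,0],[1,-0.005,0.001,0.135,0,0,0]]]' 40 && python3 -m pendant '[[[1,0,0,0,0,0,0],[1,0,0,0,0,0,0],[1,0,0,0,0,0,0]]]'
```

```text
clock: 3.08
tcp_pos: [0.6132, 0.0265, 0.1565]
tcp_rot: [0.691, 0.723, 0.001, 0.001]
wrist_force: [0.5, -0.0, 0.1]
grip_width: 0.0322
finger_force: 0.0
clock: 3.45
tcp_pos: [0.612, 0.0265, 0.1549]
tcp_rot: [0.691, 0.723, -0.0, -0.001]
wrist_force: [-2.7, -1.1, -0.7]
grip_width: 0.0145
finger_force: 38.9
```

```bash
python3 -c "
import numpy as np
for t in np.arange(0,1.30,.04):
    a=t+.04;print(round(t,3),np.round(225*(np.cos(a)-np.cos(.62)),1),np.round(-225*(np.sin(a)-np.sin(.62)),1))"
```

```text
0.0 41.7 121.7
0.04 41.2 112.8
0.08 40.3 103.8
0.12 39.0 94.9
0.16 37.4 86.0
0.2 35.4 77.2
0.24 33.1 68.6
0.28 30.5 60.0
0.32 27.5 51.5
0.36 24.1 43.1
0.4 20.4 34.9
0.44 16.5 26.8
0.48 12.1 18.9
0.52 7.5 11.2
0.56 2.6 3.7
0.6 -2.7 -3.6
0.64 -8.2 -10.7
0.68 -14.0 -17.6
0.72 -20.0 -24.3
0.76 -26.4 -30.7
0.8 -32.9 -36.8
0.84 -39.8 -42.7
0.88 -46.8 -48.3
0.92 -54.1 -53.6
0.96 -61.6 -58.6
1.0 -69.2 -63.3
1.04 -77.1 -67.7
1.08 -85.1 -71.8
1.12 -93.3 -75.5
1.16 -101.6 -79.0
1.2 -110.0 -82.1
1.24 -118.6 -84.8
1.28 -127.3 -87.2
```

Raise through the notches to about 0.80 tilt first, leaving margin below the earliest stop.

```bash
python3 -m pendant '[[[1,0,-0.0055,-0.007,0,0,0],[1,0,-0.0115,-0.014,0,0,0],[1,0,-0.0175,-0.021,0,0,0],[1,0,-0.0235,-0.0275,0,0,0],[1,0,-0.03,-0.034,0,0,0],[1,0,-0.033,-0.0368,0,0,0],[1,0,-0.033,-0.0368,0,0,0]]]'
python3 -c "
from h import *
s=get_state();print(np.round(s['wrist_force'],1),s['tcp_pos'].round(4) if hasattr(s['tcp_pos'],'round') else s['tcp_pos'],s['finger_force'],s['clock'])"
```

```text
clock: 4.32
tcp_pos: [0.5799, 0.0257, 0.1933]
tcp_rot: [0.691, 0.723, 0.001, 0.0]
wrist_force: [3.1, 4.1, 1.1]
grip_width: 0.0148
finger_force: 39.4
[3.1 4.1 1.1] [0.5799 0.0257 0.1933] 39.40373718738556 4.325
```

```bash
cat > chk.py <<'E'
import sys
from h import *
s=get_state();F=s["wrist_force"];p=np.array(s["tcp_pos"])
a=np.arctan2(p[2]+.019+.003-.046,p[0]-.429);r=np.hypot(p[2]-.024,p[0]-.429)
res=F[0]*np.sin(a)-F[2]*np.cos(a)
print("clk %.2f tilt~%.3f r %.4f resist %.1f radial %.1f Fy %.1f"%(s["clock"],a-.04,r,res,F[0]*np.cos(a)+F[2]*np.sin(a),F[1]))
sys.exit(res>float(sys.argv[1]))
E
python3 chk.py 99; python3 -m pendant '[[[1,0,-0.004,-0.0035,0,0,0],[1,0,-0.008,-0.0068,0,0,0],[1,0,-0.012,-0.01,0,0,0],[1,0,-0.016,-0.0131,0,0,0],[1,0,-0.0195,-0.0157,0,0,0],[1,0,-0.021,-0.0168,0,0,0],[1,0,-0.021,-0.0168,0,0,0]]]' >/dev/null; python3 chk.py 99
```

```text
clk 4.33 tilt~0.803 r 0.2268 resist 1.6 radial 2.9 Fy 4.1
clk 5.20 tilt~0.920 r 0.2279 resist 1.6 radial 4.2 Fy 7.5False
False
```

```bash
sed -i 's/sys.exit(\(.*\))$/sys.exit(int(\1))/' chk.py
g(){ python3 chk.py 4.5; }
python3 -m pendant '[[[1,0.001,-0.0017,-0.0011,0,0,0],[1,0.001,-0.0017,-0.0011,0,0,0]]]' >/dev/null && g &&
python3 -m pendant '[[[1,0,-0.0017,-0.0011,0,0,0],[1,0,-0.0017,-0.0011,0,0,0]]]' >/dev/null && g &&
python3 -m pendant '[[[1,0,-0.0017,-0.0011,0,0,0],[1,0,-0.0017,-0.0011,0,0,0]]]' >/dev/null && g &&
python3 -m pendant '[[[1,0,-0.0017,-0.0011,0,0,0],[1,0,-0.0017,-0.0011,0,0,0]]]' >/dev/null && g &&
python3 -m pendant '[[[1,0,-0.0017,-0.0011,0,0,0],[1,0,-0.0017,-0.0011,0,0,0]]]' >/dev/null && g &&
python3 -m pendant '[[[1,0,-0.0017,-0.0011,0,0,0],[1,0,-0.0017,-0.0011,0,0,0]]]' >/dev/null && g &&
python3 -m pendant '[[[1,0,-0.0017,-0.0011,0,0,0],[1,0,-0.0017,-0.0011,0,0,0]]]' >/dev/null && g &&
python3 -m pendant '[[[1,0,-0.0017,-0.0011,0,0,0],[1,0,-0.0017,-0.0011,0,0,0]]]' >/dev/null && g
```

```text
clk 5.45 tilt~0.929 r 0.2279 resist 2.5 radial 4.3 Fy 3.8
clk 5.70 tilt~0.937 r 0.2280 resist 2.3 radial 4.1 Fy 3.9
clk 5.95 tilt~0.946 r 0.2282 resist 1.2 radial 4.6 Fy 3.9
clk 6.20 tilt~0.955 r 0.2282 resist 1.9 radial 3.7 Fy 4.1
clk 6.45 tilt~0.964 r 0.2283 resist 2.9 radial 3.9 Fy 4.6
clk 6.70 tilt~0.973 r 0.2285 resist 1.8 radial 5.8 Fy 4.5
clk 6.95 tilt~0.982 r 0.2285 resist 2.7 radial 5.3 Fy 4.9
clk 7.20 tilt~0.990 r 0.2286 resist 2.6 radial 4.4 Fy 5.2
```

```bash
g(){ python3 chk.py 5; }
python3 -m pendant '[[[1,0.001,-0.0018,-0.0009,0,0,0],[1,0.001,-0.0018,-0.0009,0,0,0]]]' >/dev/null && g &&
python3 -m pendant '[[[1,0,-0.0018,-0.0009,0,0,0],[1,0,-0.0018,-0.0009,0,0,0]]]' >/dev/null && g &&
python3 -m pendant '[[[1,0,-0.0018,-0.0009,0,0,0],[1,0,-0.0018,-0.0009,0,0,0]]]' >/dev/null && g &&
python3 -m pendant '[[[1,0,-0.0018,-0.0009,0,0,0],[1,0,-0.0018,-0.0009,0,0,0]]]' >/dev/null && g &&
python3 -m pendant '[[[1,0,-0.0018,-0.0009,0,0,0],[1,0,-0.0018,-0.0009,0,0,0]]]' >/dev/null && g &&
python3 -m pendant '[[[1,0,-0.0018,-0.0009,0,0,0],[1,0,-0.0018,-0.0009,0,0,0]]]' >/dev/null && g &&
python3 -m pendant '[[[1,0,-0.0018,-0.0009,0,0,0],[1,0,-0.0018,-0.0009,0,0,0]]]' >/dev/null && g &&
python3 -m pendant '[[[1,0,-0.0018,-0.0009,0,0,0],[1,0,-0.0018,-0.0009,0,0,0]]]' >/dev/null && g &&
python3 -m pendant '[[[1,0,-0.0018,-0.0008,0,0,0],[1,0,-0.0018,-0.0008,0,0,0]]]' >/dev/null && g &&
python3 -m pendant '[[[1,0,-0.0018,-0.0008,0,0,0],[1,0,-0.0018,-0.0008,0,0,0]]]' >/dev/null && g
```

```text
clk 7.45 tilt~0.999 r 0.2287 resist 1.1 radial 6.5 Fy 2.2
clk 7.70 tilt~1.008 r 0.2288 resist 2.5 radial 5.8 Fy 2.1
clk 7.95 tilt~1.016 r 0.2288 resist 3.6 radial 5.8 Fy 2.3
clk 8.20 tilt~1.025 r 0.2290 resist 2.3 radial 7.3 Fy 2.7
clk 8.45 tilt~1.034 r 0.2291 resist 1.8 radial 7.5 Fy 2.5
clk 8.70 tilt~1.042 r 0.2291 resist 2.4 radial 8.1 Fy 2.4
clk 8.95 tilt~1.051 r 0.2293 resist 2.2 radial 7.7 Fy 2.4
clk 9.20 tilt~1.060 r 0.2293 resist 3.1 radial 8.6 Fy 3.0
clk 9.45 tilt~1.068 r 0.2294 resist 2.1 radial 8.3 Fy 3.5
clk 9.70 tilt~1.077 r 0.2296 resist 2.0 radial 9.9 Fy 3.9
```

```bash
g(){ python3 chk.py 5; }
python3 -m pendant '[[[1,0,-0.0012,-0.0018,0,0,0],[1,0,-0.0012,-0.0018,0,0,0]]]' >/dev/null && g &&
python3 -m pendant '[[[1,0,-0.0018,-0.0009,0,0,0],[1,0,-0.0018,-0.0009,0,0,0]]]' >/dev/null && g &&
python3 -m pendant '[[[1,0,-0.0018,-0.0009,0,0,0],[1,0,-0.0018,-0.0009,0,0,0]]]' >/dev/null && g &&
python3 -m pendant '[[[1,0,-0.0018,-0.0009,0,0,0],[1,0,-0.0018,-0.0009,0,0,0]]]' >/dev/null && g &&
python3 -m pendant '[[[1,0,-0.0018,-0.0009,0,0,0],[1,0,-0.0018,-0.0009,0,0,0]]]' >/dev/null && g &&
python3 -m pendant '[[[1,0,-0.0018,-0.0008,0,0,0],[1,0,-0.0018,-0.0008,0,0,0]]]' >/dev/null && g &&
python3 -m pendant '[[[1,0,-0.0018,-0.0008,0,0,0],[1,0,-0.0018,-0.0008,0,0,0]]]' >/dev/null && g &&
python3 -m pendant '[[[1,0,-0.0018,-0.0008,0,0,0],[1,0,-0.0018,-0.0008,0,0,0]]]' >/dev/null && g &&
python3 -m pendant '[[[1,0,-0.0018,-0.0008,0,0,0],[1,0,-0.0018,-0.0008,0,0,0]]]' >/dev/null && g &&
python3 -m pendant '[[[1,0,-0.0018,-0.0008,0,0,0],[1,0,-0.0018,-0.0008,0,0,0]]]' >/dev/null && g
```

```text
clk 9.95 tilt~1.086 r 0.2296 resist 1.8 radial 7.4 Fy 3.2
clk 10.20 tilt~1.094 r 0.2296 resist 1.8 radial 7.3 Fy 4.0
clk 10.45 tilt~1.104 r 0.2298 resist 2.0 radial 7.6 Fy 3.8
clk 10.70 tilt~1.112 r 0.2299 resist 2.1 radial 7.5 Fy 3.2
clk 10.95 tilt~1.121 r 0.2299 resist 3.0 radial 7.3 Fy 4.1
clk 11.20 tilt~1.130 r 0.2301 resist 2.5 radial 9.0 Fy 4.6
clk 11.45 tilt~1.138 r 0.2301 resist 2.8 radial 8.0 Fy 4.0
clk 11.70 tilt~1.146 r 0.2302 resist 2.4 radial 7.9 Fy 4.5
clk 11.95 tilt~1.156 r 0.2304 resist 1.6 radial 8.3 Fy 4.2
clk 12.20 tilt~1.164 r 0.2304 resist 2.4 radial 7.6 Fy 4.9
```

```bash
g(){ python3 chk.py 5; }
python3 -m pendant '[[[1,0.001,-0.0018,-0.0009,0,0,0],[1,0.001,-0.0018,-0.0009,0,0,0]]]' >/dev/null && g &&
python3 -m pendant '[[[1,0,-0.0018,-0.0008,0,0,0],[1,0,-0.0018,-0.0008,0,0,0]]]' >/dev/null && g &&
python3 -m pendant '[[[1,0,-0.0019,-0.0008,0,0,0],[1,0,-0.0019,-0.0008,0,0,0]]]' >/dev/null && g &&
python3 -m pendant '[[[1,0,-0.0019,-0.0008,0,0,0],[1,0,-0.0019,-0.0008,0,0,0]]]' >/dev/null && g &&
python3 -m pendant '[[[1,0,-0.0019,-0.0008,0,0,0],[1,0,-0.0019,-0.0008,0,0,0]]]' >/dev/null && g &&
python3 -m pendant '[[[1,0,-0.0019,-0.0007,0,0,0],[1,0,-0.0019,-0.0007,0,0,0]]]' >/dev/null && g &&
python3 -m pendant '[[[1,0,-0.0019,-0.0007,0,0,0],[1,0,-0.0019,-0.0007,0,0,0]]]' >/dev/null && g &&
python3 -m pendant '[[[1,0,-0.0019,-0.0007,0,0,0],[1,0,-0.0019,-0.0007,0,0,0]]]' >/dev/null && g &&
python3 -m pendant '[[[1,0,-0.0019,-0.0006,0,0,0],[1,0,-0.0019,-0.0006,0,0,0]]]' >/dev/null && g &&
python3 -m pendant '[[[1,0,-0.0019,-0.0006,0,0,0],[1,0,-0.0019,-0.0006,0,0,0]]]' >/dev/null && g
```

```text
clk 12.45 tilt~1.172 r 0.2305 resist 3.1 radial 7.6 Fy 0.6
clk 12.70 tilt~1.181 r 0.2307 resist 3.4 radial 7.8 Fy 1.6
clk 12.95 tilt~1.189 r 0.2307 resist 3.7 radial 7.5 Fy 1.7
clk 13.20 tilt~1.197 r 0.2308 resist 5.2 radial 5.5 Fy 2.6
```

```bash
g(){ python3 chk.py 8; }
python3 -m pendant '[[[1,0,0,0,0,0,0]]]' >/dev/null && g &&
python3 -m pendant '[[[1,0,-0.001,-0.0004,0,0,0],[1,0,-0.001,-0.0004,0,0,0]]]' >/dev/null && g &&
python3 -m pendant '[[[1,0,-0.001,-0.0004,0,0,0],[1,0,-0.001,-0.0004,0,0,0]]]' >/dev/null && g
```

```text
clk 13.32 tilt~1.197 r 0.2308 resist 5.9 radial 6.3 Fy 1.1
clk 13.57 tilt~1.202 r 0.2310 resist 6.8 radial 7.4 Fy 1.8
clk 13.82 tilt~1.206 r 0.2310 resist 6.0 radial 5.9 Fy 2.8
```

```bash
g(){ python3 chk.py 8.5; }
python3 -m pendant '[[[1,0,-0.001,-0.0004,0,0,0],[1,0,-0.001,-0.0004,0,0,0]]]' >/dev/null && g &&
python3 -m pendant '[[[1,0,-0.001,-0.0004,0,0,0],[1,0,-0.001,-0.0004,0,0,0]]]' >/dev/null && g &&
python3 -m pendant '[[[1,0,-0.001,-0.0004,0,0,0],[1,0,-0.001,-0.0004,0,0,0]]]' >/dev/null && g &&
python3 -m pendant '[[[1,0,-0.001,-0.0003,0,0,0],[1,0,-0.001,-0.0003,0,0,0]]]' >/dev/null && g &&
python3 -m pendant '[[[1,0,-0.001,-0.0003,0,0,0],[1,0,-0.001,-0.0003,0,0,0]]]' >/dev/null && g &&
python3 -m pendant '[[[1,0,-0.001,-0.0003,0,0,0],[1,0,-0.001,-0.0003,0,0,0]]]' >/dev/null && g; python3 -c "
from h import *
s=get_state();print(np.round(s['wrist_force'],1),np.round(s['tcp_pos'],4),s['grip_width'],s['finger_force'])"
```

```text
clk 14.07 tilt~1.210 r 0.2310 resist 7.1 radial 6.3 Fy 1.8
clk 14.32 tilt~1.214 r 0.2310 resist 8.9 radial 6.0 Fy 3.1
[10.4  3.1  2.9] [0.5009 0.0239 0.2435] 0.014539172914936041 38.96165728569031
```

```bash
g(){ python3 chk.py 10.5; }
python3 -m pendant '[[[1,0,-0.001,-0.0003,0,0,0],[1,0,-0.001,-0.0003,0,0,0]]]' >/dev/null && g &&
python3 -m pendant '[[[1,0,-0.001,-0.0003,0,0,0],[1,0,-0.001,-0.0003,0,0,0]]]' >/dev/null && g &&
python3 -m pendant '[[[1,0,-0.001,-0.0003,0,0,0],[1,0,-0.001,-0.0003,0,0,0]]]' >/dev/null && g; python3 -m pendant '[[[1,0,0,0,0,0,0]]]' >/dev/null;g
```

```text
clk 14.57 tilt~1.218 r 0.2310 resist 9.2 radial 5.8 Fy 1.5
clk 14.82 tilt~1.223 r 0.2312 resist 8.0 radial 5.9 Fy 2.6
clk 15.07 tilt~1.227 r 0.2312 resist 8.9 radial 5.2 Fy 2.1
clk 15.20 tilt~1.227 r 0.2312 resist 9.8 radial 6.8 Fy 2.1
```

```bash
python3 -c "
from h import *
w=read_camera('wrist');S=read_camera('side')
a=np.hstack([w['color'][:300],cv2.resize(S['color'][90:210,190:310],(300,300),interpolation=cv2.INTER_CUBIC)])
cv2.imwrite('pics/w2.png',a[:,:800,::-1])"
```

```text
(no output)
```

View pics/w2.png

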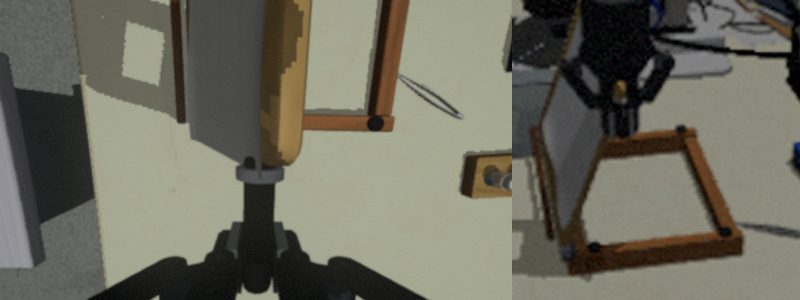

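The view shows the board near-vertical, at about 1.2 rad. The bar is held in the pads at about (260,230), shifted slightly by load. The resistance keeps rising from its 2 N base, so I'll take a couple more guarded 1 mm steps.

```bash
g(){ python3 chk.py 11; }
python3 -m pendant '[[[1,0,-0.001,-0.0003,0,0,0],[1,0,-0.001,-0.0003,0,0,0]]]' >/dev/null && g &&
python3 -m pendant '[[[1,0,-0.001,-0.0003,0,0,0],[1,0,-0.001,-0.0003,0,0,0]]]' >/dev/null && g; python3 -m pendant '[[[1,0,0,0,0,0,0]]]' >/dev/null;g
```

```text
clk 15.55 tilt~1.231 r 0.2312 resist 10.1 radial 5.8 Fy 2.9
clk 15.80 tilt~1.235 r 0.2312 resist 10.3 radial 5.0 Fy 3.1
clk 15.93 tilt~1.235 r 0.2312 resist 10.4 radial 4.8 Fy 1.5
```

```bash
cat > path.py <<'E'
from h import *
import sys
# hinge centre for TCP: cx,cz,R
cx,cz,R=map(float,sys.argv[1:4]);t0=float(sys.argv[4]);t1=float(sys.argv[5]);n=int(sys.argv[6])
s=get_state();p=np.array(s["tcp_pos"]);print(p.round(4),s["clock"])
f=lambda t:np.array([cx+R*np.cos(t+.04),cz+R*np.sin(t+.04)])
now=np.arctan2(p[2]-cz,p[0]-cx)-.04;print("tilt now",round(now,3),"r",round(np.hypot(p[2]-cz,p[0]-cx),4))
for t in np.linspace(t0 or now,t1,n+1)[1:]:
    q=f(t)-p[[0,2]];print(round(t,2),(q*[1000,-1000]).round(1))
E
python3 path.py .423 .032 .225 0 .8 7
```

```text
[0.4965 0.0238 0.2452] 15.925
tilt now 1.199 r 0.2255
1.14 [11.8  5. ]
1.08 [23.6 10.2]
1.03 [35. 16.]
0.97 [46.  22.5]
0.91 [56.7 29.6]
0.86 [66.9 37.3]
0.8 [76.7 45.6]
```

```bash
python3 -m pendant '[[[1,-0.0005,0.006,0.0025,0,0,0],[1,-0.001,0.0175,0.0075,0,0,0],[1,-0.001,0.0295,0.013,0,0,0],[1,-0.0015,0.0405,0.0195,0,0,0],[1,-0.002,0.0515,0.026,0,0,0],[1,-0.002,0.062,0.0335,0,0,0],[1,-0.0025,0.072,0.0415,0,0,0],[1,-0.0025,0.0767,0.0456,0,0,0]]]' && python3 chk.py 99; python3 path.py .423 .032 .225 0 .45 7
```

```text
clock: 16.92
tcp_pos: [0.5728, 0.0255, 0.2]
tcp_rot: [0.691, 0.723, 0.003, 0.003]
wrist_force: [6.2, 4.5, 7.7]
grip_width: 0.0144
finger_force: 42.1
clk 16.93 tilt~0.846 r 0.2273 resist -0.1 radial 9.9 Fy 4.5
[0.5728 0.0255 0.2   ] 16.925
tilt now 0.803 r 0.2251
0.75 [8.2 7.9]
0.7 [16. 16.]
0.65 [23.5 24.6]
0.6 [30.5 33.5]
0.55 [37.  42.7]
0.5 [43.1 52.3]
0.45 [48.7 62.1]
```

```bash
python3 -m pendant '[[[1,0,0.005,0.003,0,0,0],[1,0,0.009,0.007,0,0,0],[1,0,0.013,0.011,0,0,0],[1,0,0.017,0.015,0,0,0],[1,0,0.017,0.015,0,0,0]]]'>/dev/null && python3 chk.py 99; python3 path.py .423 .032 .225 0 .45 5
```

```text
clk 17.55 tilt~0.746 r 0.2264 resist 1.6 radial 7.8 Fy 3.6
[0.589  0.0259 0.1841] 17.55
tilt now 0.702 r 0.2252
0.65 [7.3 8.7]
0.6 [14.3 17.6]
0.55 [20.8 26.8]
0.5 [26.9 36.4]
0.45 [32.5 46.3]
```

```bash
python3 -m pendant '[[[1,0,0.005,0.004,0,0,0],[1,0,0.01,0.01,0,0,0],[1,0,0.0155,0.017,0,0,0],[1,0,0.0215,0.0263,0,0,0],[1,0,0.0275,0.036,0,0,0],[1,0,0.0333,0.0457,0,0,0],[1,0,0.0333,0.0457,0,0,0]]]'>/dev/null && python3 chk.py 99; python3 path.py .423 .032 .225 0 .15 6
```

```text
clk 18.43 tilt~0.488 r 0.2244 resist 1.5 radial 9.6 Fy 0.3
[0.6229 0.0266 0.137 ] 18.425
tilt now 0.444 r 0.2258
0.39 [ 4.2 10.2]
0.35 [ 8.6 20.3]
0.3 [12.5 30.6]
0.25 [15.8 41.1]
0.2 [18.7 51.7]
0.15 [21.  62.5]
```

```bash
python3 -m pendant '[[[1,0,0.006,0.010,0,0,0],[1,0,0.0106,0.020,0,0,0],[1,0,0.0145,0.0306,0,0,0],[1,0,0.0178,0.041,0,0,0],[1,0,0.0207,0.0517,0,0,0],[1,0,0.023,0.0625,0,0,0],[1,0,0.023,0.0625,0,0,0]]]'>/dev/null && python3 chk.py 99; python3 path.py .425 .030 .225 0 0 5
```

```text
clk 19.30 tilt~0.187 r 0.2233 resist 2.2 radial 13.0 Fy -2.0
[0.6466 0.0271 0.0742] 19.3
tilt now 0.157 r 0.226
0.13 [0.3 7.1]
0.09 [ 1.4 14.1]
0.06 [ 2.2 21.1]
0.03 [ 2.8 28.2]
0.0 [ 3.2 35.2]
```

```bash
python3 -m pendant '[[[1,0,0.0025,0.007,0,0,0],[1,0,0.004,0.014,0,0,0],[1,0,0.0055,0.021,0,0,0],[1,0,0.006,0.026,0,0,0],[1,0,0.006,0.026,0,0,0]]]'>/dev/null && python3 chk.py 99; g(){ python3 chk.py -4 && exit; }; 
python3 -m pendant '[[[1,0,0.0002,0.002,0,0,0],[1,0,0.0002,0.002,0,0,0]]]'>/dev/null;python3 chk.py 99; python3 -m pendant '[[[1,0,0.0002,0.002,0,0,0],[1,0,0.0002,0.002,0,0,0]]]'>/dev/null;python3 chk.py 99; python3 path.py .427 .030 .225 0 0 1
```

```text
clk 19.93 tilt~0.065 r 0.2232 resist 3.0 radial 9.7 Fy -2.8
clk 20.18 tilt~0.057 r 0.2232 resist 1.9 radial 9.3 Fy -3.5
clk 20.43 tilt~0.048 r 0.2232 resist 1.2 radial 9.5 Fy -3.2
[0.6514 0.0273 0.0436] 20.425
tilt now 0.021 r 0.2248
0.0 [0.5 4.6]
```

```bash
g(){ python3 chk.py -8; }
python3 -m pendant '[[[1,0,0.0002,0.002,0,0,0],[1,0,0.0002,0.002,0,0,0]]]'>/dev/null; g ||
python3 -m pendant '[[[1,0,0.0002,0.002,0,0,0],[1,0,0.0002,0.002,0,0,0]]]'>/dev/null; g ||
python3 -m pendant '[[[1,0,0.0002,0.002,0,0,0],[1,0,0.0002,0.002,0,0,0]]]'>/dev/null; g ||
python3 -m pendant '[[[1,0,0,0.002,0,0,0],[1,0,0,0.002,0,0,0]]]'>/dev/null; g ||
python3 -m pendant '[[[1,0,0,0.002,0,0,0],[1,0,0,0.002,0,0,0]]]'>/dev/null; g ||
python3 -m pendant '[[[1,0,0,0.002,0,0,0],[1,0,0,0.002,0,0,0]]]'>/dev/null; g; python3 path.py .427 .030 .225 0 0 1
```

```text
clk 20.68 tilt~0.039 r 0.2232 resist 0.8 radial 9.2 Fy -2.8
clk 20.93 tilt~0.030 r 0.2232 resist 0.8 radial 10.2 Fy -2.6
clk 21.18 tilt~0.020 r 0.2232 resist 1.8 radial 9.1 Fy -3.8
clk 21.43 tilt~0.012 r 0.2233 resist 1.9 radial 9.1 Fy -2.2
clk 21.68 tilt~0.003 r 0.2232 resist 0.7 radial 10.3 Fy -3.4
clk 21.93 tilt~-0.005 r 0.2232 resist 1.3 radial 10.5 Fy -2.1
[0.6521 0.0273 0.0318] 21.925
tilt now -0.032 r 0.2251
0.0 [-0.3 -7.2]
```

```bash
g(){ python3 chk.py -7; }
python3 -m pendant '[[[1,0.001,0.001,0.002,0,0,0],[1,0.001,0.001,0.002,0,0,0]]]'>/dev/null; g ||
python3 -m pendant '[[[1,0,0,0.002,0,0,0],[1,0,0,0.002,0,0,0]]]'>/dev/null; g ||
python3 -m pendant '[[[1,0,0,0.002,0,0,0],[1,0,0,0.002,0,0,0]]]'>/dev/null; g ||
python3 -m pendant '[[[1,0,0,0.002,0,0,0],[1,0,0,0.002,0,0,0]]]'>/dev/null; g; python3 path.py .427 .030 .225 0 0 1
python3 -c "
from h import *
w=read_camera('wrist');S=read_camera('side')
a=np.hstack([w['color'][:300],cv2.resize(S['color'][90:210,190:310],(300,300),interpolation=cv2.INTER_CUBIC)])
cv2.imwrite('pics/w3.png',a[:,:800,::-1])"
```

```text
clk 22.18 tilt~-0.009 r 0.2234 resist -8.8 radial 0.9 Fy -6.4
clk 22.18 tilt~-0.009 r 0.2234 resist -8.8 radial 0.9 Fy -6.4
clk 22.18 tilt~-0.009 r 0.2234 resist -8.8 radial 0.9 Fy -6.4
clk 22.18 tilt~-0.009 r 0.2234 resist -8.8 radial 0.9 Fy -6.4
[0.6523 0.0274 0.0309] 22.175
tilt now -0.036 r 0.2253
0.0 [-0.4 -8.1]
```

View pics/w3.png

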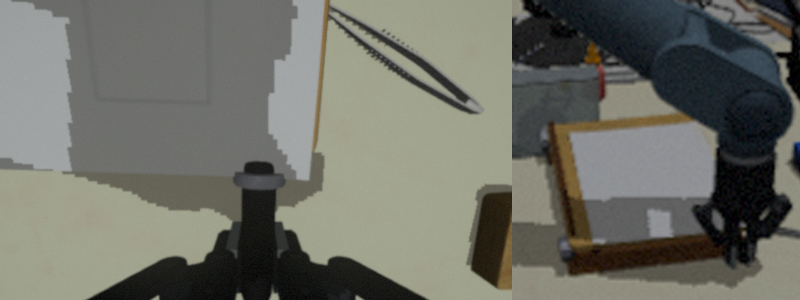

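The board lies flat on the frame, and the wrist reads a firm reaction of −9 N. I'll press 1 mm more, then raise to about 0.24, past the 0.19 notch.

```bash
python3 -m pendant '[[[1,0,0,0.001,0,0,0],[1,0,0,0.001,0,0,0],[1,0,0,0.001,0,0,0]]]'>/dev/null; python3 chk.py 99;  python3 path.py .429 .022 .225 0.001 .24 5
```

```text
clk 22.65 tilt~-0.010 r 0.2234 resist -15.1 radial -2.1 Fy -5.4
[0.6523 0.0274 0.0308] 22.65
tilt now -0.001 r 0.2234
0.05 [  0.8 -11.2]
0.1 [ -0.4 -21.9]
0.14 [ -2.1 -32.5]
0.19 [ -4.3 -43. ]
0.24 [ -7.  -53.4]
```

```bash
python3 -m pendant '[[[1,0,0,-0.007,0,0,0],[1,0,-0.0005,-0.017,0,0,0],[1,0,-0.0015,-0.027,0,0,0],[1,0,-0.003,-0.037,0,0,0],[1,0,-0.005,-0.046,0,0,0],[1,0,-0.007,-0.0545,0,0,0],[1,0,-0.007,-0.0545,0,0,0]]]'>/dev/null; python3 chk.py 99;  python3 path.py .429 .022 .2235 0 .19 3
```

```text
clk 23.52 tilt~0.226 r 0.2234 resist 3.0 radial 5.0 Fy -6.2
[0.6445 0.0272 0.0826] 23.525
tilt now 0.234 r 0.2239
0.22 [0.5 3.3]
0.2 [1.3 6.5]
0.19 [2.1 9.7]
```

Now at about 0.23. Lower slowly until the pawl takes the load.

```bash
g(){ python3 chk.py -5; }
python3 -m pendant '[[[1,0,0.0015,0.006,0,0,0],[1,0,0.0015,0.006,0,0,0]]]'>/dev/null; g ||
{ python3 -m pendant '[[[1,0,0.0004,0.002,0,0,0],[1,0,0.0004,0.002,0,0,0]]]'>/dev/null; g; } ||
{ python3 -m pendant '[[[1,0,0.0004,0.002,0,0,0],[1,0,0.0004,0.002,0,0,0]]]'>/dev/null; g; } ||
{ python3 -m pendant '[[[1,0,0.0004,0.002,0,0,0],[1,0,0.0004,0.002,0,0,0]]]'>/dev/null; g; } ||
{ python3 -m pendant '[[[1,0,0.0004,0.002,0,0,0],[1,0,0.0004,0.002,0,0,0]]]'>/dev/null; g; }
```

```text
clk 23.77 tilt~0.196 r 0.2233 resist -0.5 radial 4.8 Fy -5.9
clk 24.02 tilt~0.189 r 0.2233 resist -0.7 radial 4.7 Fy -5.7
clk 24.27 tilt~0.181 r 0.2233 resist -1.1 radial 4.4 Fy -6.6
clk 24.52 tilt~0.173 r 0.2233 resist -2.8 radial 4.6 Fy -5.5
clk 24.77 tilt~0.165 r 0.2233 resist -4.1 radial 3.4 Fy -5.8
```

```bash
g(){ python3 chk.py -9; }
python3 -m pendant '[[[1,0,0.0004,0.002,0,0,0],[1,0,0.0004,0.002,0,0,0]]]'>/dev/null; g ||
{ python3 -m pendant '[[[1,0,0.0004,0.002,0,0,0],[1,0,0.0004,0.002,0,0,0]]]'>/dev/null; g; } ||
{ python3 -m pendant '[[[1,0,0.0004,0.002,0,0,0],[1,0,0.0004,0.002,0,0,0]]]'>/dev/null; g; }
```

```text
clk 25.02 tilt~0.156 r 0.2233 resist -6.7 radial 3.0 Fy -5.6
clk 25.27 tilt~0.148 r 0.2233 resist -6.9 radial 1.9 Fy -6.0
clk 25.52 tilt~0.139 r 0.2233 resist -8.3 radial 1.9 Fy -6.0
```

A sustained −8 N push means the pawl is holding. I'll relieve the load, then let go gently.

```bash
python3 -m pendant '[[[1,0.001,0,-0.003,0,0,0],[1,0.001,-0.0005,-0.005,0,0,0],[1,0.001,-0.0005,-0.005,0,0,0]]]'>/dev/null; python3 chk.py 99
```

```text
clk 25.90 tilt~0.159 r 0.2233 resist -4.3 radial 1.8 Fy -8.6
```

```bash
python3 -m pendant '[[[1,-0.003,0,0,0,0,0],[0.6,-0.003,0,0,0,0,0],[0.4,-0.003,0,0,0,0,0],[0,-0.003,0,0,0,0,0],[-0.3,-0.003,0,0,0,0,0],[-0.3,-0.003,0,0,0,0,0],[-0.3,-0.003,0,0,0,0,0],[-0.3,-0.003,0,0,0,0,0]]]' 20; python3 -c "
from h import *
w=read_camera('wrist');S=read_camera('side')
a=np.hstack([w['color'][:300],cv2.resize(S['color'][90:210,190:310],(300,300),interpolation=cv2.INTER_CUBIC)])
cv2.imwrite('pics/w4.png',a[:,:800,::-1])"
```

```text
clock: 26.9
tcp_pos: [0.6479, 0.0278, 0.068]
tcp_rot: [0.691, 0.723, -0.0, 0.0]
wrist_force: [-0.2, 0.3, 0.7]
grip_width: 0.0555
finger_force: 0.0
```

View pics/w4.png

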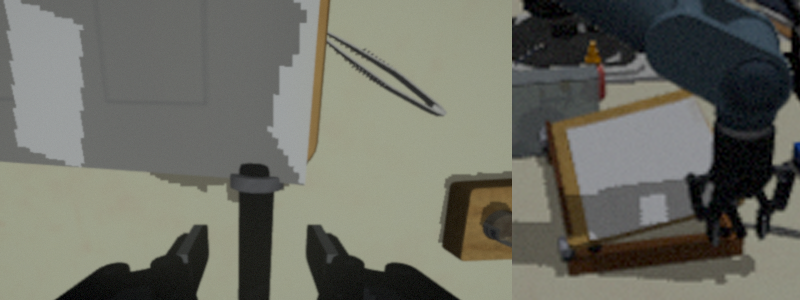

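The board stays propped low and the fingers are open, clear on both sides of the bar at (256,230). Retreat upward.

```bash
python3 -m pendant '[[[-0.3,0,0,-0.02,0,0,0],[-0.3,0,0,-0.05,0,0,0],[-0.3,0,0,-0.09,0,0,0],[-0.3,-0.02,0,-0.14,0,0,0],[-0.3,-0.06,0,-0.18,0,0,0],[-0.3,-0.1,0,-0.2,0,0,0],[-0.3,-0.1,0,-0.2,0,0,0]]]'; python3 -c "
from h import *
import pickle
w=read_camera('wrist');S=read_camera('side');T=read_camera('top')
a=np.hstack([cv2.resize(S['color'][90:300,190:400],(390,390)),cv2.resize(T['color'][130:270,120:260],(390,390))])
cv2.imwrite('pics/w5.png',a[:,:,::-1])"
```

```text
clock: 27.88
tcp_pos: [0.6538, -0.0749, 0.2726]
tcp_rot: [0.692, 0.722, 0.001, 0.003]
wrist_force: [0.4, -0.7, -0.7]
grip_width: 0.0555
finger_force: 0.0
```

View pics/w5.png

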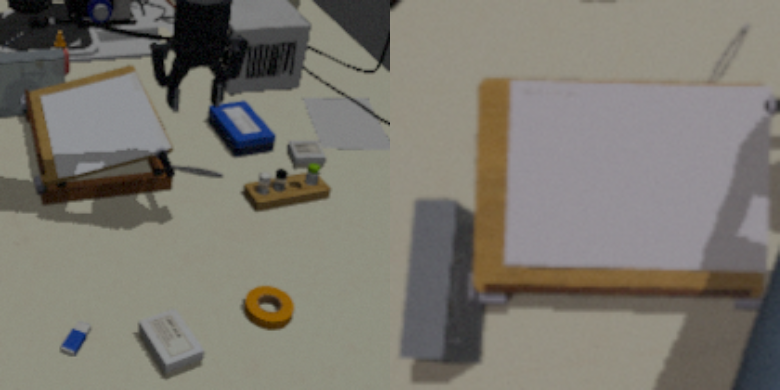

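The board is propped low, with its corner raised at side crop (168,150). The arm is clear of everything, and the eraser, box and tape haven't moved.

```bash
python3 -c "
from station import *
print(hand_in())"
```

```text
the job is handed in; nothing more can be done
None
```

I handed the job in with the board propped low, by force and camera estimate in its lowest notch (about 0.19 rad): it was raised to the sprung stop (about 8 N extra at the grip), guided down flat, then raised into that notch; the arm is clear and the eraser, card box and tape roll look unmoved; `hand_in()` returned no verdict.

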